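# Read the stock labels and dock the reader

## Task

Take the hand-held label reader out of the leaning tool stand and, holding it, aim its open hood squarely at the middle of the stock label on the tray of round rings, from about 7 cm, and keep it still there for a good second; then do the same at the label on the tray of rectangular buckles. After that push the reader, hood first, fully home onto the charging dock's upright spigot, and only then let go of it. Leave the glue bottle, the maul and the tin standing where they are.

Things in the scene. Friction and masses are not known exactly. Their poses are not given: they have to be found in the camera images.
- reader: Loose label reader, 160 mm long, 0.16 kg, starting hood down in the stand's middle socket. Origin: centre of its hood's open mouth; +z runs to the handle's end, so it looks along its own -z. Grey round hood and neck, 32 mm outside diameter, z 0 to 70 mm; the hood is a rigid sleeve, bore 26 mm, 48 mm deep. Black flat-sided handle, z 70 to 160 mm, 36 mm (x) by 26 mm (y).
- reader_handle (a point): Point on the reader's axis inside its handle, 125 mm from the hood's mouth, a good place to grip across the 26 mm. Axes as the reader's. The reader's centre of mass lies about 95 mm from the mouth.
- stand: Fixed dark wooden tool stand, slab 130 (x) by 170 (y) by 20 mm, origin at the centre of its underside. Its middle socket (bore 35 mm, 50 mm deep, mouth about 80 mm above the bench) leans 30 deg, top towards the stand's -x, and holds the reader; draw that out along its own axis. At y = -60 and +60 mm two fixed tool handles, parallel to it, 26 mm thick, end about 100 mm above the bench.
- dock: Fixed black charging dock: base 100 by 100 by 20 mm, origin at the centre of its underside, z up; a grey upright spigot, 22 mm diameter, rises from the middle of its top to 60 mm above the bench, its last 10 mm tapering to 10 mm diameter.
- dock_seat (a point): Centre of the dock's top face at the foot of the spigot, 20 mm above the bench: the mouth of the reader's hood rests here when fully home.
- tray_rings: Fixed open wooden tray 110 (x) by 90 (y) by 45 mm high, holding three round brass rings, 41 mm across. Origin: centre of the underside; its label is on the -x side, on a sloping holder 60 mm wide (y) that reaches to x = -87 mm. The three trays are alike but for what lies in them.
- tray_rings_label: Striped white label, 32 (x) by 52 (y) mm, on the sloping holder of that tray, about 40 mm above the bench. Origin: centre of its face; +z points squarely out of the face, 40 deg from vertical, towards the tray's -x side and up.
- tray_buckles: Fixed open wooden tray 110 (x) by 90 (y) by 45 mm high, holding two rectangular brass buckle frames, about 44 by 62 mm. Origin: centre of the underside; its label is on the -x side, on a sloping holder 60 mm wide (y) that reaches to x = -87 mm. The three trays are alike but for what lies in them.
- tray_buckles_label: Striped white label, 32 (x) by 52 (y) mm, on the sloping holder of that tray, about 40 mm above the bench. Origin: centre of its face; +z points squarely out of the face, 40 deg from vertical, towards the tray's -x side and up.
- tray_studs: Fixed open wooden tray 110 (x) by 90 (y) by 45 mm high, holding twenty small round brass studs, 12 mm across (its label is not to be read). Origin: centre of the underside; its label is on the -x side, on a sloping holder 60 mm wide (y) that reaches to x = -87 mm. The three trays are alike but for what lies in them.
- tray_studs_label: Striped white label, 32 (x) by 52 (y) mm, on the sloping holder of that tray, about 40 mm above the bench. Origin: centre of its face; +z points squarely out of the face, 40 deg from vertical, towards the tray's -x side and up.
- glue: Bystander: white glue bottle, 52 mm diameter, 150 mm high, standing loose; origin at the centre of its underside.
- maul: Bystander: wooden maul standing loose on its head, head 66 mm diameter, 75 mm high, with a 30 mm handle above it to 170 mm; origin at the centre of its underside.
- tin: Bystander: closed steel tin, 68 mm diameter, 50 mm high, loose; origin at the centre of its underside.
Things that resemble listed ones, but are neither listed nor needed, are in the scene too. What is shaped like the dock but blue, red or turquoise is not meant.

How it is judged:
On the way, in this order (a step that is already met when the one before it is completed fails the run):
1. the reader is held still, aimed at the label of the ring tray (label centre within 10 mm of the reader's axis in its x and y, 40 to 100 mm before the hood's mouth, within 0.30 rad of square) for 0.8 s (x of tray_rings_label in the frame of reader between -0.01 and 0.01 m and y of tray_rings_label in the frame of reader between -0.01 and 0.01 m and z of tray_rings_label in the frame of reader between -0.1 and -0.04 m and angle between the z axis of reader and the z axis of tray_rings_label, either way round below 0.3 rad and z of reader in the frame of tray_rings_label above 0.03 m and linear speed of reader below 0.02 m/s and angular speed of reader below 0.15 rad/s), for 0.8 s.
2. then likewise at the label of the buckle tray for 0.8 s (x of tray_buckles_label in the frame of reader between -0.01 and 0.01 m and y of tray_buckles_label in the frame of reader between -0.01 and 0.01 m and z of tray_buckles_label in the frame of reader between -0.1 and -0.04 m and angle between the z axis of reader and the z axis of tray_buckles_label, either way round below 0.3 rad and z of reader in the frame of tray_buckles_label above 0.03 m and linear speed of reader below 0.02 m/s and angular speed of reader below 0.15 rad/s), for 0.8 s.
3. the reader is fully home on the spigot (within 4 mm) while the fingers still hold it (horizontal distance between reader and dock_seat below 0.004 m and z of reader in the frame of dock between 0.016 and 0.024 m and angle between the z axis of reader and the z axis of dock, either way round below 0.1 rad and contact force between the fingers and reader above 1 N), for 0.1 s.
At the end, for the whole second after the job is handed in: The reader stands at rest, released, fully home on the dock's spigot: hood mouth within 4 mm of the dock's top face and of the spigot's centre, upright within 0.10 rad; glue bottle, maul and tin upright and within 20 mm of where they started (horizontal distance between reader and dock_seat below 0.004 m and z of reader in the frame of dock between 0.016 and 0.024 m and angle between the z axis of reader and the z axis of dock, either way round below 0.1 rad and contact force between the fingers and reader below 0.1 N and linear speed of reader below 0.02 m/s and distance of each of glue, maul, tin from where it was at the start of the episode below 0.02 m and angle between each of glue, maul, tin's own z axis and vertical below 0.2 rad); the robot touches nothing.
It fails at once if the glue bottle, the maul or the tin is tipped or shifted more than 20 mm (distance of any of glue, maul, tin from where it was at the start of the episode above 0.02 m or angle between any of glue, maul, tin's own z axis and vertical above 0.3 rad).
It also fails if it takes over 67 s, if anything falls off the work surface, if the arm or the gripper's body presses on something with over 40 N, if the wrist force passes 120 N, or if a joint passes its speed limit or range.

## Robot

A 6-joint arm with a two-finger parallel gripper is mounted at the origin on the work surface. World frame = base frame: x ahead of the robot, y to its left, z up, the work surface at z = 0. Lengths are in m, angles in rad, forces in N, time in s.
With the tool pointing down it reaches from about 0.375 to 0.825 m from the base axis. Payload 5.5 kg.
Tool frame: the origin (TCP) lies midway between the tips of the shut fingers; the grasp point (between the pads) lies 19 mm behind it; z points along the fingers, y is the line along which they close (so a half turn about z gives the same grasp; the last joint's range is limited). The gripper opens to 85 mm and grips with 20 to 120 N. Pads are 22 mm wide; open, the fingers measure 114 mm over their backs; the gripper's body (76 mm by 85 mm) begins 54 mm behind the grasp point. The pads swing forward as they close: fully open they stand 13 mm farther back than shut.
Start: joints at [-1.115, 0.314, -0.047, 1.21, 0, 1.571], TCP at [0.264, -0.539, 0.231] pointing down, gripper open.
Joint ranges: [-2.67, 2.67], [-0.69, 1.73], [-1.03, 1.25], [-2.08, 2.16], [-1.42, 1.45], [-3.14, 3.14]. Speed limits (rad/s): [2.39, 2.39, 3.01, 3.14, 3.14, 3.14].

## Interface

Orientations are given as a rotation vector (axis times angle).
In Python, from rig import state, camera, camera_info, close_job gives the robot as it stands. The module is installed in compiled form; this text tells all that it offers.
- The arm moves only by the tool carry_out, never from a script. Its argument "targets" is a list of rows, each a list of 7 numbers: the opening, from 0 (shut) to 1 (fully open), then the shift along the tool's x, y, z in m, then the turn, a rotation vector about the tool's x, y, z in rad. In form: [[gripper, x, y, z, wx, wy, wz], ...]. A call has 1 to 20 rows; each row is the pose to reach, as a shift and turn from the pose commanded when the call began, along the tool's axes at that moment; what a row does not reach only later rows make up. A row lasts 1/12 s, in which the tool goes at most 41.7 mm and 7.16 degrees, less where a joint would pass 70% of its speed; a pose out of reach is approached as far as the arm can. A call with a gripper value outside its range is refused whole. The fingers move at their own pace and stop on an object; "force" is the grip in N (left out, the last holds). Time passes only in rows, so rows that repeat a pose let the fingers close. It gives the time, the measured TCP pose, the force, the opening and the grip force at its end, in the units of the state.
- state(): the state, without advancing time (a new reading comes with each control period).
- camera(name): name is "side" or "top"; returns (picture, depth): 480x640x3 uint8, blue, green, red; 480x640 float32, m along the optical axis (not along the pixel's ray), 0 where there is no reading.
- camera_info(name): a dict with "fx", "fy", "cx", "cy" (pixels), "dist" ([k1, k2, p1, p2, k3] as OpenCV has them; the pictures are not rectified), "cam_to_world" (4x4, takes a point from camera to world coordinates). Camera axes: x right, y down, z forward; pixel columns grow to the right and rows downward; lengths in m; the calibration is good to about 2 mm. A picture is of the moment at which its call begins. camera_info takes no time and is no camera call.
- close_job(): hands the job in; it is judged then, once.
The state is a dict: "time_s": time; "joint_positions": joint angles; "joint_velocities": joint speeds; "effort": joint torques, N m; "ee_pos": TCP position; "eef_rot": TCP orientation; "ft_force": force on the tool from outside, world axes, zero at the start; "torque": the same for the moment, N m; "finger_gap": finger opening in m; "finger_force": force on a finger pad.
Only numpy, scipy, OpenCV 4.12 (cv2) and the standard library are available. Lean on these libraries where they do the work, as an engineer would, in place of code of your own. Each camera call takes 0.05 s, during which the arm holds its last target. There are 200 camera calls.

## Working session

There is one attempt and no reset: what is moved stays moved. The work goes in short steps, Python scripts to look and compute and a tool call to move; the robot and the scene stay as the last step left them, time stands still between calls to the robot, and variables do not carry over. Pictures are saved under pics/ and viewed, at most 10 in all, crops included, and the job is handed in when it is done.

Besides the shell and the picture viewer there is one more tool, called after ">>>" by a JSON object that holds its "name" and its "arguments", one argument or row to a line. carry_out: Moves the arm, as the interface text tells. Its arguments: {"type":"object","properties":{"targets":{"type":"array","items":{"type":"array","items":{"type":"number"}}},"force":{"type":"number"}},"required":["targets"]}

```bash
mkdir -p pics
cat > h.py <<'E'
import numpy as np, cv2
from rig import state, camera, camera_info, close_job
from scipy.spatial.transform import Rotation as R
def K(i): return np.array([[i['fx'],0,i['cx']],[0,i['fy'],i['cy']],[0,0,1]])
def ray(n,uv):
    i=camera_info(n); p=cv2.undistortPoints(np.array(uv,float).reshape(-1,1,2),K(i),np.array(i['dist'])).reshape(-1,2)
    T=np.array(i['cam_to_world']); d=np.c_[p,np.ones(len(p))]@T[:3,:3].T
    return T[:3,3],d
def onplane(n,uv,z):
    o,d=ray(n,uv); return o+d*((z-o[2])/d[:,2])[:,None]
def bydepth(n,uv,D):
    o,d=ray(n,uv); uv=np.array(uv).astype(int).reshape(-1,2); return o+d*D[uv[:,1],uv[:,0]][:,None]
def cloud(n,D):
    v,u=np.mgrid[:480,:640]; o,d=ray(n,np.c_[u.ravel(),v.ravel()]); return (o+d*D.ravel()[:,None]).reshape(480,640,3)
E
python3 - <<'E'
from h import *
for n in('side','top'):
    p,d=camera(n); cv2.imwrite(f'pics/{n}0.png',p); np.save(f'{n}0.npy',d)
    i=camera_info(n); print(n,i['fx'],i['dist'],np.round(i['cam_to_world'],3).tolist())
print(state())
E
```

```text
side 620.3078998369306 [-0.17108565  0.          0.          0.          0.        ] [[-0.999, -0.02, 0.04, 0.477], [-0.042, 0.692, -0.721, 1.012], [-0.013, -0.722, -0.692, 1.163], [0.0, 0.0, 0.0, 1.0]]
top 437.4428739973982 [0.01093939 0.         0.         0.         0.        ] [[0.006, -0.988, 0.152, 0.369], [-1.0, -0.004, 0.012, -0.114], [-0.011, -0.152, -0.988, 1.095], [0.0, 0.0, 0.0, 1.0]]
{'time_s': 0.1, 'joint_positions': array([-1.11499176e+00,  3.14130536e-01, -4.80168508e-02,  1.21018629e+00,
        2.36093713e-05,  1.57078505e+00]), 'joint_velocities': array([-4.32986735e-04,  2.33487363e-04,  7.48885100e-04,  1.36065040e-03,
       -1.75712596e-06,  5.96644674e-04]), 'effort': array([-2.13482435e-04, -5.40767169e+01,  3.40542197e+01,  1.11637852e-02,
        3.11840188e-05, -1.93031536e-05]), 'ee_pos': array([ 0.26388289, -0.53826139,  0.23051907]), 'eef_rot': array([-3.05889077e+00, -7.09471961e-01,  5.09217969e-04]), 'ft_force': array([-1.00257074,  0.63801027,  0.70197831]), 'torque': array([-0.05906512, -0.00683659, -0.00586493]), 'finger_force': 0.0, 'finger_gap': 0.08557476419025957}
```

View pics/top0.png

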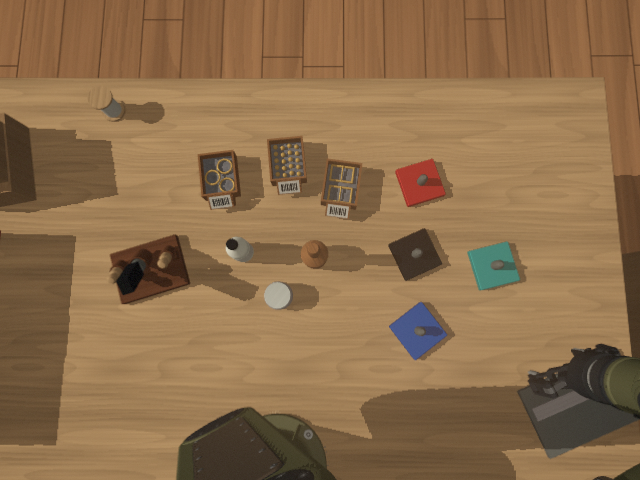

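View pics/side0.png

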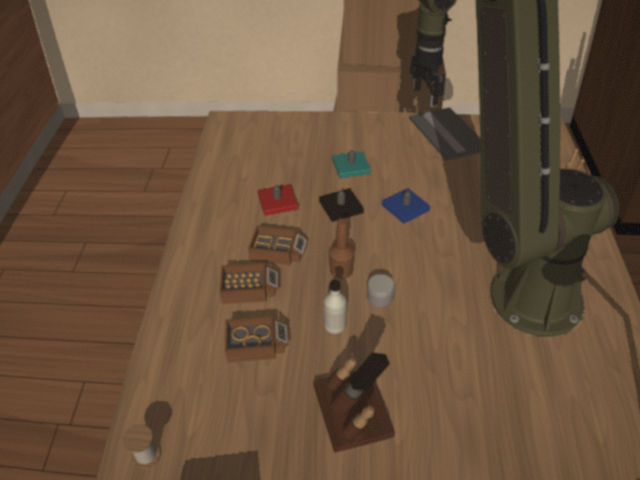

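Top view: ring tray (219,176) with label (220,202), studs tray (288,162), buckle tray (341,185) with label (338,211), black dock (415,254), stand (150,270) with the black reader handle at (128,275). The glue bottle is at (239,250), maul at (314,254) and tin at (278,295). The side view shows the same, with the reader handle at (372,370) and the dock at (341,205).

```bash
cat > m.py <<'E'
from h import *
im={n:cv2.imread(f'pics/{n}0.png') for n in('side','top')}; D={n:np.load(f'{n}0.npy') for n in im}; C={n:cloud(n,D[n]) for n in im}
def blob(n,mask,box):
    m=np.zeros(mask.shape,np.uint8); x0,y0,x1,y1=box; m[y0:y1,x0:x1]=mask[y0:y1,x0:x1]*255
    c=max(cv2.findContours(m,cv2.RETR_EXTERNAL,cv2.CHAIN_APPROX_NONE)[0],key=cv2.contourArea); o=np.zeros_like(m); cv2.drawContours(o,[c],-1,255,-1); return c.reshape(-1,2),o>0
def rect(P):
    r=cv2.minAreaRect((P[:,:2]*1000).astype(np.float32)); return np.round([*r[0],*r[1],r[2]],1)
hsv={n:cv2.cvtColor(im[n],cv2.COLOR_BGR2HSV) for n in im}
# labels
boxes={'top':{'rings':(203,190,240,212),'studs':(272,177,305,199),'buckles':(322,201,354,222)},
 'side':{'rings':(268,312,294,350),'studs':(260,258,284,292),'buckles':(287,228,312,256)}}
for n in boxes:
  for k,b in boxes[n].items():
    w=(hsv[n][...,1]<70)&(hsv[n][...,2]>100)
    w=cv2.morphologyEx(w.astype(np.uint8),cv2.MORPH_CLOSE,np.ones((5,5)))>0
    c,o=blob(n,w,b); M=cv2.moments(c); uv=[[M['m10']/M['m00'],M['m01']/M['m00']]]
    P=C[n][o&(D[n]>0)]; q=P.mean(0); nn=np.linalg.svd(P-q,full_matrices=False)[2][2]; nn*=np.sign(nn[2])
    print(n,k,o.sum(),np.round(uv,1),'z40',onplane(n,uv,.04).round(4),'dep',q.round(4),'n',nn.round(3),'tilt',np.degrees(np.arccos(nn[2])).round(1),'yaw(-x)',np.degrees(np.arctan2(nn[1],nn[0])).round(1),rect(onplane(n,c,.04)))
# dock, stand tops from depth cloud
for n,b in(('top',(380,220,450,290)),('side',(312,180,372,230))):
    dark=(hsv[n][...,2]<75)
    c,o=blob(n,dark,b); P=C[n][o&(D[n]>0)]
    sp=C[n][b[1]:b[3],b[0]:b[2]].reshape(-1,3); sp=sp[(sp[:,2]>.035)&(sp[:,2]<.08)]
    top=sp[sp[:,2]>.05]
    print(n,'dock',rect(onplane(n,c,.02)),'zmed',np.median(P[:,2]).round(4),'spigot',len(sp),sp.mean(0).round(4),sp[:,2].max().round(4),top.mean(0).round(4))
for n,b in(('top',(100,225,200,310)),('side',(305,340,405,455))):
    Z=C[n][...,2]; ok=(Z>.013)&(Z<.027)&(D[n]>0)
    c,o=blob(n,cv2.morphologyEx(ok.astype(np.uint8),cv2.MORPH_CLOSE,np.ones((3,3)))>0,b); print(n,'stand',rect(C[n][o&ok]),o.sum())
    s=np.zeros(Z.shape,bool); s[b[1]:b[3],b[0]:b[2]]=1
    s[:,:]|=False
    P=C[n][s&(hsv[n][...,2]<60)&(Z>.09)&(D[n]>0)]
    print('handle',len(P),P.mean(0).round(4),P.min(0).round(3),P.max(0).round(3))
    for lo in np.arange(.09,.2,.02):
        q=P[(P[:,2]>lo)&(P[:,2]<lo+.02)]
        if len(q)>5: print('  z',lo.round(2),len(q),q.mean(0).round(4),q.min(0).round(3),q.max(0).round(3))
for n,b in(('top',(215,230,335,315)),):
    Z=C[n][...,2]
    for k,b in dict(glue=(222,230,258,268),maul=(296,236,332,275),tin=(260,278,296,312)).items():
        q=C[n][b[1]:b[3],b[0]:b[2]].reshape(-1,3); q=q[q[:,2]>.03]; print(k,q.mean(0).round(3),q.max(0).round(3),q.min(0).round(3))
v=np.vstack
E
python3 m.py
cat > crop.py <<'E'
from h import *
a=cv2.imread('pics/top0.png')[225:310,95:200]; b=cv2.imread('pics/side0.png')[340:455,305:405]
a=cv2.resize(a,None,fx=4,fy=4,interpolation=2); b=cv2.resize(b,None,fx=3.5,fy=3.5,interpolation=2)
h=max(a.shape[0],b.shape[0]); f=lambda x:cv2.copyMakeBorder(x,0,h-x.shape[0],0,0,0)
cv2.imwrite('pics/stand.png',np.hstack([f(a),f(b)]))
E
python3 crop.py
```

```text
top rings 299 [[220.6 199.6]] z40 [[0.6279 0.1465 0.04  ]] dep [0.628  0.1465 0.04  ] n [-0.209 -0.022  0.978] tilt 12.1 yaw(-x) -174.0 [630.1 149.2  45.5  51.3  13.1]
top studs 265 [[289.1 185.7]] z40 [[ 0.6639 -0.0229  0.04  ]] dep [ 0.6636 -0.0228  0.0411] n [-0.581 -0.086  0.809] tilt 36.0 yaw(-x) -171.5 [666.1 -21.   38.9  50.7   8.5]
top buckles 248 [[337.3 210.5]] z40 [[ 0.6014 -0.1426  0.04  ]] dep [ 0.6018 -0.1431  0.0402] n [-0.574  0.022  0.818] tilt 35.1 yaw(-x) 177.8 [ 605.3 -143.1   51.7   40.4   89.8]
side rings 86 [[280.6 333.7]] z40 [[0.6232 0.1542 0.04  ]] dep [0.6228 0.1515 0.0403] n [-0.656 -0.094  0.749] tilt 41.5 yaw(-x) -171.9 [622.6 149.   22.9  58.7   5.3]
side studs 81 [[272.2 278.7]] z40 [[ 0.659  -0.0144  0.04  ]] dep [ 0.6597 -0.0174  0.039 ] n [-0.67  -0.081  0.738] tilt 42.4 yaw(-x) -173.1 [660.  -20.5  24.8  62.2   6. ]
side buckles 157 [[299.5 243.3]] z40 [[ 0.6002 -0.1412  0.04  ]] dep [ 0.6002 -0.141   0.04  ] n [-0.683  0.076  0.726] tilt 43.4 yaw(-x) 173.7 [ 600.1 -142.5   64.9   30.    81.7]
top dock [ 497.1 -333.7   97.3  100.3   24.3] zmed 0.02
[... 710 characters left out ...]
457.  325.7 130.7 172.6  17.5] 3101
handle 864 [0.431  0.3224 0.1446] [0.392 0.297 0.09 ] [0.479 0.339 0.187]
  z 0.09 97 [0.4479 0.3296 0.1021] [0.425 0.317 0.09 ] [0.479 0.338 0.11 ]
  z 0.11 177 [0.4453 0.3272 0.1197] [0.416 0.31  0.11 ] [0.465 0.339 0.13 ]
  z 0.13 188 [0.435  0.3247 0.1401] [0.403 0.307 0.13 ] [0.454 0.336 0.15 ]
  z 0.15 213 [0.4211 0.3198 0.1605] [0.392 0.297 0.15 ] [0.443 0.334 0.17 ]
  z 0.17 189 [0.4163 0.3148 0.1763] [0.395 0.298 0.17 ] [0.432 0.33  0.187]
glue [0.496 0.082 0.115] [0.527 0.116 1.095] [ 0.369 -0.114  0.031]
maul [ 0.486 -0.088  0.108] [ 0.523 -0.056  1.095] [ 0.369 -0.118  0.031]
tin [ 0.394 -0.001  0.051] [0.428 0.033 1.095] [ 0.361 -0.114  0.032]
```

View pics/stand.png

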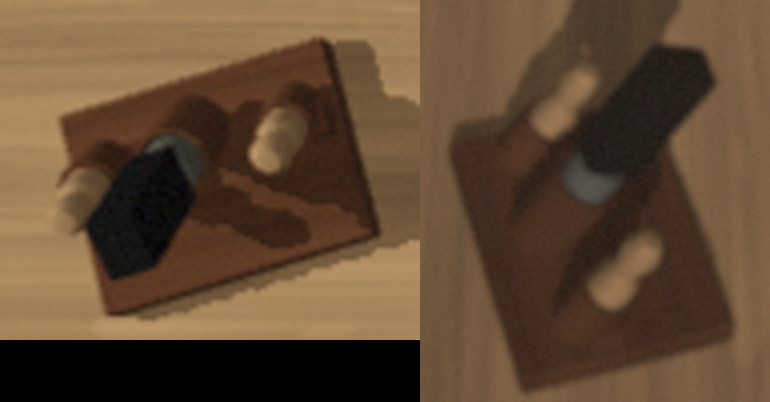

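The crop shows the reader's handle leaning toward the stand's -x, with its end face at about (130,245) in the left panel and the light fixed tool handles either side. Next I refine its cross-section (roll), the label centres and the tray yaws.

```bash
cat > m2.py <<'E'
import io,contextlib
with contextlib.redirect_stdout(io.StringIO()):
    from m import *
y=np.radians(17.6); a=np.array([-.5*np.cos(y),-.5*np.sin(y),np.cos(np.pi/6)])
ex=np.array([np.cos(y)*np.cos(np.pi/6),np.sin(y)*np.cos(np.pi/6),.5]); ey=np.cross(a,ex)
A=[]
for n,b in(('top',(100,225,200,310)),('side',(305,340,405,455))):
    Z=C[n][...,2]; s=np.zeros(Z.shape,bool); s[b[1]:b[3],b[0]:b[2]]=1
    e=cv2.erode(((hsv[n][...,2]<60)&(D[n]>0)).astype(np.uint8),np.ones((3,3)))>0
    P=C[n][s&e&(Z>.115)&(Z<.19)]
    dirn=np.linalg.svd(P-P.mean(0))[2][0]; print(n,len(P),'pca',dirn.round(3))
    q=np.c_[P@ex,P@ey,P@a]; A.append(q); cap=q[q[:,2]>np.percentile(q[:,2],98)-.006]
    print(' along max',np.percentile(q[:,2],[50,90,99]).round(4),'rect',rect(q),'cap',len(cap),rect(cap),cap.mean(0).round(4))
o0=np.array([.458,.3245,.0]); print('stand origin in e',[(o0@v).round(4) for v in(ex,ey,a)]); print(ex.round(4),ey.round(4),a.round(4))
img=np.zeros((560,1120,3),np.uint8); 
for k,q in enumerate(A):
    c=np.vstack(A)[:,:2].mean(0)
    for p in q: cv2.circle(img,(int(280+560*k+(p[0]-c[0])*6000),int(280-(p[1]-c[1])*6000)),2,tuple(int(x) for x in (cv2.applyColorMap(np.uint8([[np.clip((p[2]-q[:,2].min())/np.ptp(q[:,2])*255,0,255)]]),2)[0,0])),-1)
img=cv2.resize(img,(560,280))
# tray rims
for k,b in dict(rings=(192,145,245,200),studs=(262,132,310,186),buckles=(318,155,366,212)).items():
    Z=C['top'][...,2]; s=np.zeros(Z.shape,bool); s[b[1]:b[3],b[0]:b[2]]=1
    P=C['top'][s&(Z>.037)&(Z<.055)&(hsv['top'][...,1]>90)&(D['top']>0)]; print(k,len(P),rect(P))
crops=[cv2.resize(im[n][b[1]-6:b[3]+6,b[0]-6:b[2]+6],(186,200),interpolation=2) for n in boxes for b in boxes[n].values()]
pan=np.vstack([np.hstack(crops[:3]),np.hstack(crops[3:])]); pan=cv2.copyMakeBorder(pan,0,280,0,2,0)
pan[400:,:560]=img; cv2.imwrite('pics/p2.png',cv2.resize(pan,(494,600)))
E
python3 m2.py
```

```text
top 429 pca [-0.625 -0.116  0.772]
 along max [-0.1056 -0.0887 -0.0873] rect [507.  167.4  25.6  34.1  89.8] cap 169 [506.8 167.1  33.5  24.2   1.6] [ 0.5064  0.1671 -0.0898]
side 612 pca [ 0.569  0.165 -0.806]
 along max [-0.1202 -0.0905 -0.0877] rect [508.4 172.8  29.6  35.7  86.9] cap 121 [508.  174.2  36.3  21.9   4.6] [ 0.5101  0.1756 -0.0907]
stand origin in e [np.float64(0.463), np.float64(0.1708), np.float64(-0.2673)]
[0.8255 0.2619 0.5   ] [-0.3024  0.9532 -0.    ] [-0.4766 -0.1512  0.866 ]
rings 454 [688.1 155.5 126.7  90.9   7.8]
studs 423 [726.4 -15.2 129.6  89.9   5.9]
buckles 422 [ 663.9 -150.9   90.   132.8   82.3]
```

View pics/p2.png

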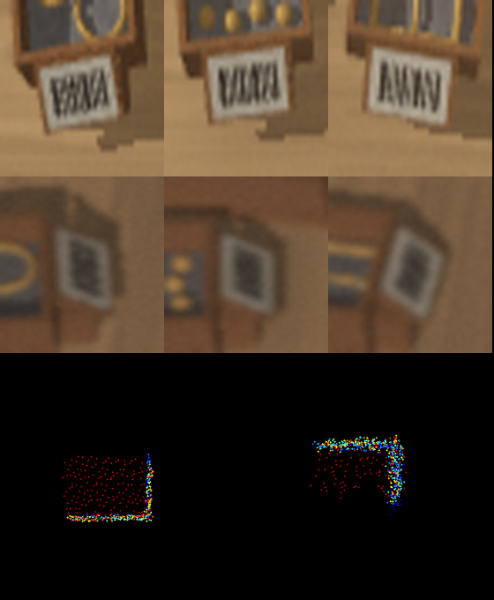

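The cross-section panels show the handle's 36 mm side along the stand's x and 26 mm along its y, so there is no roll. The label crops confirm where the labels sit on the holders. The mouth works out at z≈0.037, which fits the socket bottom. Now I plan the moves.

```bash
cat > plan.py <<'E'
from h import *
def rot(zdir,y):
    z=-np.array(zdir)/np.linalg.norm(zdir); y=np.array(y,float); y-=z*(y@z); y/=np.linalg.norm(y); return np.c_[np.cross(y,z),y,z]
yw=np.radians(17.6); a=np.array([-.5*np.cos(yw),-.5*np.sin(yw),np.cos(np.pi/6)])
ey=np.array([-np.sin(yw),np.cos(yw),0]); ex=np.cross(ey,a); MOUTH=ex*.507+ey*.170-a*.2495
G=.119
T={'w1':((.50,-.10,.42),rot((0,0,1),(.2,.98,0)))}
for k,e in(('pre',.09),('grasp',0),('out',.12)): T[k]=(MOUTH+a*(G+e),rot(a,ey))
def label(c,yaw,d,tilt=34,up=0,g=G):
    yaw=np.radians(yaw); t=np.radians(tilt); n=np.array([-np.sin(t)*np.cos(yaw),-np.sin(t)*np.sin(yaw),np.cos(t)])
    return np.array(c)+n*(d+g+up), rot(n,(-np.sin(yaw),np.cos(yaw),0))
RG,BK=(.6235,.148,.04),(.601,-.142,.04)
T['rings']=label(RG,7.8,.08); T['ringsup']=label(RG,7.8,.08,up=.16); T['buck']=label(BK,-7.7,.08); T['buckup']=label(BK,-7.7,.08,up=.16)
DK=np.array([.497,-.3335,.02])
for k,e in(('dockup',.16),('docknear',.055),('dock',0)): T[k]=(DK+[0,0,G+e],rot((0,0,1),(.5,.86,0)))
def rel(P0,R0,k):
    p,Rm=T[k]; w=R.from_matrix(R0.T@Rm).as_rotvec(); s=R0.T@(np.array(p)-P0)
    print(k,'world',np.round(p,3),'shift',s.round(4),'turn',w.round(4),'rows',np.ceil(max(np.linalg.norm(s)/.0417,np.degrees(np.linalg.norm(w))/7.16)))
def fromstate(*ks):
    s=state(); P,R0=s['ee_pos'],R.from_rotvec(s['eef_rot']).as_matrix()
    print('t',round(s['time_s'],2),'tcp',P.round(4),'F',s['ft_force'].round(1),'gap',round(s['finger_gap'],4),'ff',round(s['finger_force'],1),'q',s['joint_positions'].round(2)); [rel(P,R0,k) for k in ks]
    return s
E
python3 -c "
from plan import *
print(MOUTH); fromstate('w1','pre')
p,r=T['w1']; rel(np.array(p),r,'pre')"
```

```text
[0.48602973 0.33252608 0.03742666]
t 0.1 tcp [ 0.2639 -0.5383  0.2305] F [-1.   0.6  0.7] gap 0.0856 ff 0.0 q [-1.11  0.31 -0.05  1.21  0.    1.57]
w1 world [ 0.5  -0.1   0.42] shift [ 0.4049 -0.2899 -0.189 ] turn [-6.0000e-04 -1.9000e-03 -2.4845e+00] rows 20.0
pre world [0.386 0.301 0.218] shift [ 0.4794 -0.6996  0.0132] turn [-0.776  -0.06   -2.8956] rows 24.0
pre world [0.386 0.301 0.218] shift [0.1915 0.3701 0.2016] turn [-0.1331 -0.5122 -0.4967] rows 12.0
```

>>> {"name": "carry_out", "arguments": {
  "targets": [
    [0.8,0.405,-0.29,-0.189,0,0,-2.485],
    [0.8,0.405,-0.29,-0.189,0,0,-2.485],
    [0.8,0.405,-0.29,-0.189,0,0,-2.485],
    [0.8,0.405,-0.29,-0.189,0,0,-2.485],
    [0.8,0.405,-0.29,-0.189,0,0,-2.485],
    [0.8,0.405,-0.29,-0.189,0,0,-2.485],
    [0.8,0.405,-0.29,-0.189,0,0,-2.485],
    [0.8,0.405,-0.29,-0.189,0,0,-2.485],
    [0.8,0.405,-0.29,-0.189,0,0,-2.485],
    [0.8,0.405,-0.29,-0.189,0,0,-2.485],
    [0.8,0.405,-0.29,-0.189,0,0,-2.485],
    [0.8,0.405,-0.29,-0.189,0,0,-2.485],
    [0.8,0.405,-0.29,-0.189,0,0,-2.485],
    [0.8,0.405,-0.29,-0.189,0,0,-2.485],
    [0.8,0.405,-0.29,-0.189,0,0,-2.485],
    [0.8,0.405,-0.29,-0.189,0,0,-2.485],
    [0.8,0.405,-0.29,-0.189,0,0,-2.485],
    [0.8,0.405,-0.29,-0.189,0,0,-2.485],
    [0.8,0.405,-0.29,-0.189,0,0,-2.485],
    [0.8,0.405,-0.29,-0.189,0,0,-2.485]
  ]
}}

```text
time_s: 1.77
ee_pos: [0.5, -0.1, 0.4199]
eef_rot: [-0.305, -3.126, -0.0]
ft_force: [0.6, 0.1, -0.3]
finger_gap: 0.0681
finger_force: 0.0
```

```bash
python3 -c "
from plan import *
fromstate('w1','pre')"
```

```text
t 1.77 tcp [ 0.5    -0.1     0.4199] F [ 0.6  0.1 -0.3] gap 0.0681 ff 0.0 q [-0.2   0.14  0.15  1.59  0.   -0.  ]
w1 world [ 0.5  -0.1   0.42] shift [-0.     -0.     -0.0001] turn [ 0.     -0.0008  0.0067] rows 1.0
pre world [0.386 0.301 0.218] shift [0.1888 0.3714 0.2016] turn [-0.1311 -0.5133 -0.4902] rows 12.0
```

>>> {"name": "carry_out", "arguments": {
  "targets": [
    [0.8,0.189,0.371,0.202,-0.131,-0.513,-0.49],
    [0.8,0.189,0.371,0.202,-0.131,-0.513,-0.49],
    [0.8,0.189,0.371,0.202,-0.131,-0.513,-0.49],
    [0.8,0.189,0.371,0.202,-0.131,-0.513,-0.49],
    [0.8,0.189,0.371,0.202,-0.131,-0.513,-0.49],
    [0.8,0.189,0.371,0.202,-0.131,-0.513,-0.49],
    [0.8,0.189,0.371,0.202,-0.131,-0.513,-0.49],
    [0.8,0.189,0.371,0.202,-0.131,-0.513,-0.49],
    [0.8,0.189,0.371,0.202,-0.131,-0.513,-0.49],
    [0.8,0.189,0.371,0.202,-0.131,-0.513,-0.49],
    [0.8,0.189,0.371,0.202,-0.131,-0.513,-0.49],
    [0.8,0.189,0.371,0.202,-0.131,-0.513,-0.49],
    [0.8,0.189,0.371,0.202,-0.131,-0.513,-0.49],
    [0.8,0.189,0.371,0.202,-0.131,-0.513,-0.49],
    [0.8,0.189,0.371,0.202,-0.131,-0.513,-0.49]
  ]
}}

```text
time_s: 3.02
ee_pos: [0.3895, 0.3002, 0.2188]
eef_rot: [-0.391, 2.592, 0.104]
ft_force: [-0.2, -0.7, 0.1]
finger_gap: 0.068
finger_force: 0.0
```

```bash
python3 -c "
from plan import *
fromstate('pre','grasp')
p,_=camera('side'); q,_=camera('top')
p=p[290:470,280:480]; q=q[180:330,60:220]
cv2.imwrite('pics/pre.png',np.hstack([cv2.resize(p,(440,396)),cv2.resize(q,(360,396))]))"
```

```text
t 3.02 tcp [0.3895 0.3002 0.2188] F [-0.2 -0.7  0.1] gap 0.068 ff 0.0 q [ 0.83 -0.26 -0.8   0.56 -0.26  0.47]
pre world [0.386 0.301 0.218] shift [ 0.0025  0.0016 -0.001 ] turn [-0.0045  0.0009 -0.0067] rows 1.0
grasp world [0.429 0.315 0.14 ] shift [0.0026 0.002  0.089 ] turn [-0.0045  0.0009 -0.0067] rows 3.0
```

View pics/pre.png

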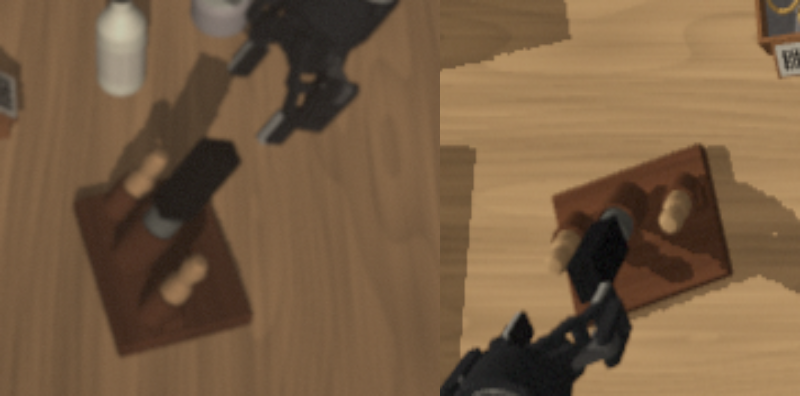

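>>> {"name": "carry_out", "arguments": {
  "targets": [
    [0.8,0.0025,0.002,0.02,-0.0045,0.001,-0.0065],
    [0.8,0.0025,0.002,0.04,-0.0045,0.001,-0.0065],
    [0.8,0.0025,0.002,0.06,-0.0045,0.001,-0.0065],
    [0.8,0.0025,0.002,0.08,-0.0045,0.001,-0.0065],
    [0.8,0.0025,0.002,0.089,-0.0045,0.001,-0.0065],
    [0.8,0.0025,0.002,0.089,-0.0045,0.001,-0.0065],
    [0.8,0.0025,0.002,0.089,-0.0045,0.001,-0.0065]
  ],
  "force": 30
}}

```text
time_s: 3.7
ee_pos: [0.4294, 0.3143, 0.1401]
eef_rot: [-0.4, 2.592, 0.107]
ft_force: [-0.1, -0.1, -0.4]
finger_gap: 0.0683
finger_force: 0.0
```

```bash
python3 -c "
from plan import *
fromstate('grasp')
p,_=camera('side'); q,_=camera('top')
p=p[290:470,280:480]; q=q[180:330,60:220]
cv2.imwrite('pics/gr.png',np.hstack([cv2.resize(p,(440,396)),cv2.resize(q,(360,396))]))"
```

```text
t 3.7 tcp [0.4294 0.3143 0.1401] F [-0.1 -0.1 -0.4] gap 0.0683 ff 0.0 q [ 0.77 -0.09 -0.88  0.31 -0.23  0.41]
grasp world [0.429 0.315 0.14 ] shift [-0.0001  0.0003 -0.0003] turn [-0.0006 -0.0009 -0.0011] rows 1.0
```

View pics/gr.png

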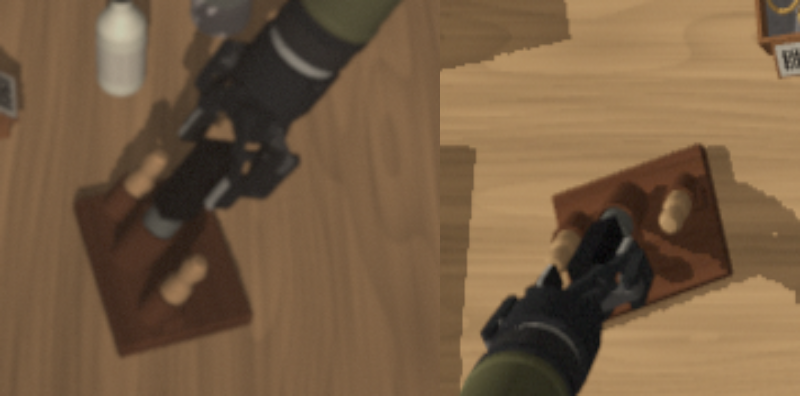

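The fingers straddle the handle, one on each side. Closing.

>>> {"name": "carry_out", "arguments": {
  "targets": [
    [0,0,0,0,0,0,0],
    [0,0,0,0,0,0,0],
    [0,0,0,0,0,0,0],
    [0,0,0,0,0,0,0],
    [0,0,0,0,0,0,0],
    [0,0,0,0,0,0,0],
    [0,0,0,0,0,0,0],
    [0,0,0,0,0,0,0],
    [0,0,0,0,0,0,0],
    [0,0,0,0,0,0,0]
  ],
  "force": 40
}}

```text
time_s: 4.63
ee_pos: [0.429, 0.3155, 0.1407]
eef_rot: [-0.403, 2.59, 0.107]
ft_force: [-3.9, -2.9, 6.2]
finger_gap: 0.0251
finger_force: 39.3
```

>>> {"name": "carry_out", "arguments": {
  "targets": [
    [0,0,0,-0.01,0,0,0],
    [0,0,0,-0.025,0,0,0],
    [0,0,0,-0.045,0,0,0],
    [0,0,0,-0.065,0,0,0],
    [0,0,0,-0.085,0,0,0],
    [0,0,0,-0.085,0,0,0],
    [0,0,0,-0.085,0,0,0]
  ],
  "force": 60
}}

```text
time_s: 5.22
ee_pos: [0.3884, 0.3033, 0.2145]
eef_rot: [-0.404, 2.59, 0.11]
ft_force: [0.3, 0.2, -2.1]
finger_gap: 0.0255
finger_force: 59.4
```

```bash
python3 -c "
from plan import *
T['mid']=((.46,.27,.40),rot((-.4,-.1,.9),(-.2,.98,0)))
s=fromstate('mid','ringsup','rings')
p,r=T['mid']; rel(np.array(p),r,'ringsup')
p,D=camera('side'); np.save('s1.npy',D); q,E=camera('top'); np.save('t1.npy',E); cv2.imwrite('s1.png',p); cv2.imwrite('t1.png',q)
p=p[230:430,280:480]; q=q[180:330,60:220]
cv2.imwrite('pics/out.png',np.hstack([cv2.resize(p,(400,400)),cv2.resize(q,(400,400))]))"
```

```text
t 5.22 tcp [0.3884 0.3033 0.2145] F [ 0.3  0.2 -2.1] gap 0.0255 ff 59.4 q [ 0.83 -0.26 -0.81  0.55 -0.25  0.46]
mid world [0.46 0.27 0.4 ] shift [-0.1432 -0.0533 -0.1316] turn [0.0328 0.0944 0.0964] rows 5.0
ringsup world [0.425 0.121 0.338] shift [-0.0436 -0.1847 -0.1174] turn [ 0.0932 -0.0687  0.1463] rows 6.0
rings world [0.513 0.133 0.205] shift [-0.0534 -0.2004  0.0415] turn [ 0.0932 -0.0687  0.1463] rows 6.0
ringsup world [0.425 0.121 0.338] shift [ 0.0846 -0.1397  0.0273] turn [ 0.0501 -0.1646  0.0554] rows 4.0
```

View pics/out.png

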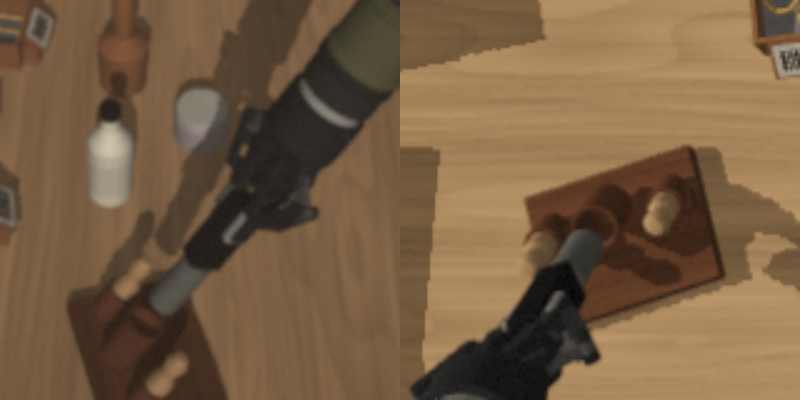

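>>> {"name": "carry_out", "arguments": {
  "targets": [
    [0,-0.143,-0.053,-0.132,0.033,0.094,0.096],
    [0,-0.143,-0.053,-0.132,0.033,0.094,0.096],
    [0,-0.143,-0.053,-0.132,0.033,0.094,0.096],
    [0,-0.143,-0.053,-0.132,0.033,0.094,0.096],
    [0,-0.143,-0.053,-0.132,0.033,0.094,0.096],
    [0,-0.143,-0.053,-0.132,0.033,0.094,0.096],
    [0,-0.143,-0.053,-0.132,0.033,0.094,0.096],
    [0,-0.143,-0.053,-0.132,0.033,0.094,0.096]
  ]
}}

```text
time_s: 5.98
ee_pos: [0.4594, 0.2693, 0.397]
eef_rot: [-0.278, 2.705, 0.079]
ft_force: [0.8, -0.6, -1.8]
finger_gap: 0.0251
finger_force: 59.6
```

```bash
cat > hood.py <<'E'
from plan import *
def hood(name=None):
    s=state(); Rm=R.from_rotvec(s['eef_rot']).as_matrix(); P=s['ee_pos']
    ims=[]
    for n in('side','top'):
        p,D=camera(n); C=cloud(n,D); L=(C-P)@Rm
        hsv=cv2.cvtColor(p,cv2.COLOR_BGR2HSV)
        m=(D>0)&(np.abs(L[...,0])<.03)&(np.abs(L[...,1])<.03)&(L[...,2]>.035)&(L[...,2]<.14)
        Q=L[m]; print(n,m.sum(),'z range',np.percentile(Q[:,2],[1,50,99]).round(4))
        cd=(camera_info(n)['cam_to_world']); o=(np.array(cd)[:3,3]-P)@Rm; dirn=o[:2]-Q[:,:2].mean(0); 
        for lo,hi in((.05,.075),(.075,.095),(.095,.115)):
            q=Q[(Q[:,2]>lo)&(Q[:,2]<hi)]
            if len(q)<8: continue
            A=np.c_[2*q[:,:2],np.ones(len(q))]; from scipy.optimize import least_squares
            r=least_squares(lambda c:np.hypot(q[:,0]-c[0],q[:,1]-c[1])-.016,q[:,:2].mean(0)-dirn/np.linalg.norm(dirn)*.012,loss='soft_l1',f_scale=.002)
            print('  z',lo,len(q),'axis xy mm',(r.x*1000).round(1))
        ims.append(p)
        v,u=np.nonzero(m)
        if name: cv2.imwrite(f'pics/{name}_{n}.png',p)
E
python3 -c "
from hood import *
hood('mid'); fromstate('ringsup','rings')"
```

```text
side 687 z range [0.0359 0.0731 0.1185]
  z 0.05 196 axis xy mm [3.3 0. ]
  z 0.075 151 axis xy mm [3.6 0.2]
  z 0.095 149 axis xy mm [ 3.9 -0.1]
top 402 z range [0.0356 0.0734 0.1183]
  z 0.05 103 axis xy mm [2.9 0.1]
  z 0.075 90 axis xy mm [3.2 0.2]
  z 0.095 93 axis xy mm [ 3.6 -0.9]
t 6.08 tcp [0.4586 0.2693 0.3964] F [-0.   0.4 -2.2] gap 0.0254 ff 59.6 q [ 0.63 -0.18 -0.3   1.06 -0.16  0.39]
ringsup world [0.425 0.121 0.338] shift [ 0.0818 -0.1391  0.0255] turn [ 0.0468 -0.1698  0.0569] rows 4.0
rings world [0.513 0.133 0.205] shift [ 0.055  -0.1473  0.183 ] turn [ 0.0468 -0.1698  0.0569] rows 6.0
```

```bash
cat >> plan.py <<'E'
PHI,MT=.0135,np.array([.004,0,.1185])
for k in list(T):
    if k[:4] in('ring','buck','dock'):
        p,Rm=T[k]; m=np.array(p)+Rm[:,2]*G; Rt=Rm@R.from_rotvec([0,-PHI,0]).as_matrix(); T[k]=(m-Rt@MT,Rt)
E
python3 -c "
from plan import *
fromstate('ringsup','rings')"
```

```text
t 6.08 tcp [0.4586 0.2693 0.3964] F [-0.   0.4 -2.2] gap 0.0254 ff 59.6 q [ 0.63 -0.18 -0.3   1.06 -0.16  0.39]
ringsup world [0.427 0.121 0.339] shift [ 0.0794 -0.1392  0.0256] turn [ 0.0472 -0.1833  0.0566] rows 4.0
rings world [0.515 0.133 0.206] shift [ 0.0526 -0.1474  0.1831] turn [ 0.0472 -0.1833  0.0566] rows 6.0
```

>>> {"name": "carry_out", "arguments": {
  "targets": [
    [0,0.079,-0.139,0.026,0.047,-0.183,0.057],
    [0,0.079,-0.139,0.026,0.047,-0.183,0.057],
    [0,0.079,-0.139,0.026,0.047,-0.183,0.057],
    [0,0.079,-0.139,0.026,0.047,-0.183,0.057],
    [0,0.079,-0.139,0.026,0.047,-0.183,0.057],
    [0,0.079,-0.139,0.026,0.047,-0.183,0.057],
    [0,0.073,-0.141,0.06,0.047,-0.183,0.057],
    [0,0.067,-0.143,0.095,0.047,-0.183,0.057],
    [0,0.061,-0.145,0.13,0.047,-0.183,0.057],
    [0,0.056,-0.147,0.165,0.047,-0.183,0.057],
    [0,0.053,-0.147,0.183,0.047,-0.183,0.057],
    [0,0.053,-0.147,0.183,0.047,-0.183,0.057],
    [0,0.053,-0.147,0.183,0.047,-0.183,0.057]
  ]
}}

```text
time_s: 7.17
ee_pos: [0.5158, 0.1355, 0.2069]
eef_rot: [-0.173, 2.53, 0.057]
ft_force: [-0.1, -0.8, -2.1]
finger_gap: 0.0257
finger_force: 59.8
```

```bash
cat >> hood.py <<'E'
def check(lab,yaw):
    s=state(); Rm=R.from_rotvec(s['eef_rot']).as_matrix(); m=s['ee_pos']+Rm@MT; z=-(Rm@[np.sin(PHI),0,np.cos(PHI)])
    v=np.array(lab)-m; t=np.radians(40); y=np.radians(yaw); n=np.array([-np.sin(t)*np.cos(y),-np.sin(t)*np.sin(y),np.cos(t)])
    print('mouth',m.round(4),'dist',(-v@z).round(4),'off axis',(v-z*(v@z)).round(4),'angle',np.arccos(z@n).round(3))
E
python3 -c "
from hood import *
hood('rg'); fromstate('rings'); check(RG,7.8); check((.6228,.1515,.04),7.8); check((.6255,.1465,.04),7.8)
a=cv2.imread('pics/rg_side.png')[180:420,200:420];b=cv2.imread('pics/rg_top.png')[140:300,160:320]
cv2.imwrite('pics/rg.png',np.hstack([cv2.resize(a,(400,436)),cv2.resize(b,(400,436))]))"
```

```text
side 475 z range [0.0354 0.0738 0.1187]
  z 0.05 136 axis xy mm [3.7 0.2]
  z 0.075 104 axis xy mm [ 3.7 -0.2]
  z 0.095 98 axis xy mm [ 4.1 -0.3]
top 218 z range [0.0358 0.0749 0.1154]
  z 0.05 60 axis xy mm [ 0.6 -1.2]
  z 0.075 55 axis xy mm [ 0.8 -1.1]
  z 0.095 50 axis xy mm [ 0.5 -1.2]
t 7.27 tcp [0.5169 0.1356 0.2099] F [-0.1 -0.1 -2.1] gap 0.0256 ff 59.8 q [ 0.32 -0.25 -0.88  0.34 -0.1   0.15]
rings world [0.515 0.133 0.206] shift [ 0.0036 -0.0022  0.0022] turn [ 0.0027  0.0046 -0.0007] rows 1.0
mouth [0.581  0.1447 0.1105] dist 0.0823 off axis [-0.0033 -0.0032 -0.0026] angle 0.1
mouth [0.581  0.1447 0.1105] dist 0.0821 off axis [-0.004   0.0003 -0.0026] angle 0.1
mouth [0.581  0.1447 0.1105] dist 0.0832 off axis [-0.0019 -0.0048 -0.0017] angle 0.1
```

View pics/rg.png

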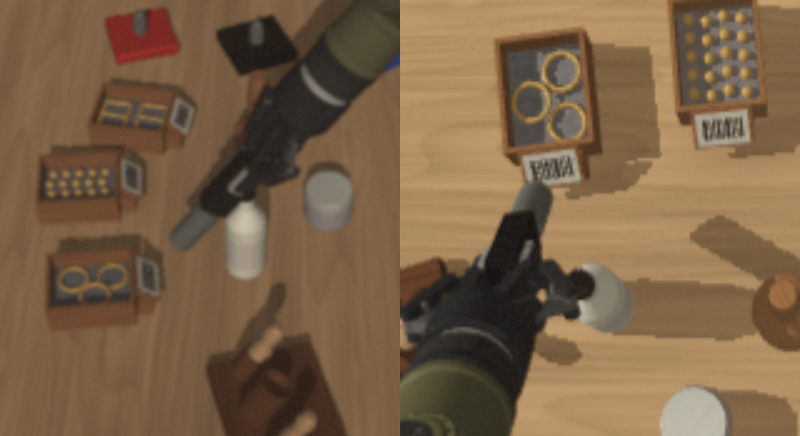

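>>> {"name": "carry_out", "arguments": {
  "targets": [
    [0,0,0,0,0,0,0],
    [0,0,0,0,0,0,0],
    [0,0,0,0,0,0,0],
    [0,0,0,0,0,0,0]
  ]
}}

```text
time_s: 7.6
ee_pos: [0.5168, 0.1346, 0.2098]
eef_rot: [-0.17, 2.525, 0.058]
ft_force: [-0.0, -0.8, -2.0]
finger_gap: 0.0257
finger_force: 59.8
```

```bash
python3 -c "
from hood import *
fromstate('rings'); check(RG,7.8); print(state()['joint_velocities'].round(3))"
```

```text
t 7.6 tcp [0.5168 0.1346 0.2098] F [-0.  -0.8 -2. ] gap 0.0257 ff 59.8 q [ 0.32 -0.25 -0.88  0.34 -0.1   0.15]
rings world [0.515 0.133 0.206] shift [ 0.0035 -0.0012  0.0023] turn [ 0.0019  0.0053 -0.002 ] rows 1.0
mouth [0.581  0.1436 0.1105] dist 0.0823 off axis [-0.0035 -0.002  -0.0025] angle 0.099
[-0.005  0.006 -0.006 -0.003  0.002 -0.002]
```

>>> {"name": "carry_out", "arguments": {
  "targets": [
    [0,0.0035,-0.001,0.002,0,0.005,0],
    [0,0.0035,-0.001,0.002,0,0.005,0],
    [0,0.0035,-0.001,0.002,0,0.005,0],
    [0,0.0035,-0.001,0.002,0,0.005,0],
    [0,0.0035,-0.001,0.002,0,0.005,0],
    [0,0.0035,-0.001,0.002,0,0.005,0],
    [0,0.0035,-0.001,0.002,0,0.005,0],
    [0,0.0035,-0.001,0.002,0,0.005,0],
    [0,0.0035,-0.001,0.002,0,0.005,0],
    [0,0.0035,-0.001,0.002,0,0.005,0],
    [0,0.0035,-0.001,0.002,0,0.005,0],
    [0,0.0035,-0.001,0.002,0,0.005,0],
    [0,0.0035,-0.001,0.002,0,0.005,0],
    [0,0.0035,-0.001,0.002,0,0.005,0],
    [0,0.0035,-0.001,0.002,0,0.005,0],
    [0,0.0035,-0.001,0.002,0,0.005,0]
  ]
}}

```text
time_s: 8.93
ee_pos: [0.5151, 0.1332, 0.2051]
eef_rot: [-0.171, 2.531, 0.057]
ft_force: [-0.2, -0.4, -1.5]
finger_gap: 0.0257
finger_force: 59.9
```

```bash
python3 -c "
from hood import *
T['bmid']=(np.array(T['buckup'][0])+[.0,.0,.06],T['buckup'][1])
fromstate('rings','ringsup','bmid','buckup','buck'); check(RG,7.8)
p,r=T['bmid']; rel(np.array(p),r,'buckup'); rel(np.array(p),r,'buck')
s=state(); P=s['ee_pos']; Rm=R.from_rotvec(s['eef_rot']).as_matrix()
# waypoint: rings pose retreated 16 cm along the axis and 6 cm up
T['rup']=(np.array(T['ringsup'][0])+[0,0,.06],T['ringsup'][1]); rel(P,Rm,'rup')"
```

```text
t 8.93 tcp [0.5151 0.1332 0.2051] F [-0.2 -0.4 -1.5] gap 0.0257 ff 59.9 q [ 0.32 -0.25 -0.89  0.33 -0.1   0.15]
rings world [0.515 0.133 0.206] shift [-0.0008 -0.0001 -0.0004] turn [ 0.0016 -0.0012 -0.0019] rows 1.0
ringsup world [0.427 0.121 0.339] shift [-0.0028  0.0002 -0.1604] turn [ 0.0016 -0.0012 -0.0019] rows 4.0
bmid world [ 0.404 -0.115  0.399] shift [ 0.0074 -0.2309 -0.2411] turn [ 0.1557 -0.0015  0.2204] rows 9.0
buckup world [ 0.404 -0.115  0.339] shift [ 0.0415 -0.231  -0.1918] turn [ 0.1557 -0.0015  0.2204] rows 8.0
buck world [ 0.493 -0.127  0.206] shift [ 0.0461 -0.2552 -0.0337] turn [ 0.1557 -0.0015  0.2204] rows 7.0
mouth [0.5786 0.1421 0.1054] dist 0.0795 off axis [ 0.0009 -0.0003  0.0006] angle 0.106
buckup world [ 0.404 -0.115  0.339] shift [0.0342 0.     0.0493] turn [0. 0. 0.] rows 2.0
buck world [ 0.493 -0.127  0.206] shift [ 0.0364 -0.      0.2093] turn [0. 0. 0.] rows 6.0
rup world [0.427 0.121 0.399] shift [-0.0369  0.0003 -0.2098] turn [ 0.0016 -0.0012 -0.0019] rows 6.0
```

>>> {"name": "carry_out", "arguments": {
  "targets": [
    [0,0,0,-0.03,0,0,0],
    [0,0,0,-0.07,0,0,0],
    [0,-0.01,0,-0.11,0,0,0],
    [0,-0.02,0,-0.15,0,0,0],
    [0,-0.037,0,-0.19,0,0,0],
    [0,-0.037,0,-0.21,0,0,0],
    [0,0.007,-0.231,-0.241,0.156,0,0.22],
    [0,0.007,-0.231,-0.241,0.156,0,0.22],
    [0,0.007,-0.231,-0.241,0.156,0,0.22],
    [0,0.007,-0.231,-0.241,0.156,0,0.22],
    [0,0.007,-0.231,-0.241,0.156,0,0.22],
    [0,0.007,-0.231,-0.241,0.156,0,0.22],
    [0,0.007,-0.231,-0.241,0.156,0,0.22],
    [0,0.007,-0.231,-0.241,0.156,0,0.22],
    [0,0.007,-0.231,-0.241,0.156,0,0.22],
    [0,0.007,-0.231,-0.241,0.156,0,0.22]
  ]
}}

```text
time_s: 10.27
ee_pos: [0.4046, -0.1153, 0.3986]
eef_rot: [0.171, 2.532, -0.054]
ft_force: [-0.8, 1.1, -2.1]
finger_gap: 0.0248
finger_force: 60.6
```

```bash
python3 -c "
from hood import *
T['bab']=(np.array(T['buck'][0])+[0,0,.14],T['buck'][1])
fromstate('bab','buck')"
```

```text
t 10.27 tcp [ 0.4046 -0.1153  0.3986] F [-0.8  1.1 -2.1] gap 0.0248 ff 60.6 q [-0.39 -0.57 -0.61  0.94  0.14 -0.21]
bab world [ 0.493 -0.127  0.346] shift [-0.0434 -0.0001  0.094 ] turn [-0.0005 -0.0017 -0.    ] rows 3.0
buck world [ 0.493 -0.127  0.206] shift [ 0.0363 -0.      0.2092] turn [-0.0005 -0.0017 -0.    ] rows 6.0
```

>>> {"name": "carry_out", "arguments": {
  "targets": [
    [0,-0.043,0,0.094,0,0,0],
    [0,-0.043,0,0.094,0,0,0],
    [0,-0.043,0,0.094,0,0,0],
    [0,-0.043,0,0.094,0,0,0],
    [0,-0.023,0,0.123,0,0,0],
    [0,-0.003,0,0.152,0,0,0],
    [0,0.017,0,0.181,0,0,0],
    [0,0.03,0,0.2,0,0,0],
    [0,0.036,0,0.209,0,0,0],
    [0,0.036,0,0.209,0,0,0],
    [0,0.036,0,0.209,0,0,0],
    [0,0.036,0,0.209,0,0,0],
    [0,0.036,0,0.209,0,0,0]
  ]
}}

```text
time_s: 11.35
ee_pos: [0.4946, -0.1273, 0.2087]
eef_rot: [0.168, 2.528, -0.055]
ft_force: [-0.2, 0.5, -1.4]
finger_gap: 0.0253
finger_force: 60.6
```

```bash
python3 -c "
from hood import *
fromstate('buck'); check(BK,-7.7); hood('bk')
a=cv2.imread('pics/bk_side.png')[130:370,200:440];b=cv2.imread('pics/bk_top.png')[140:300,250:410]
cv2.imwrite('pics/bk.png',np.hstack([cv2.resize(a,(400,400)),cv2.resize(b,(400,400))]))"
```

```text
t 11.35 tcp [ 0.4946 -0.1273  0.2087] F [-0.2  0.5 -1.4] gap 0.0253 ff 60.6 q [-0.32 -0.3  -0.92  0.36  0.11 -0.15]
buck world [ 0.493 -0.127  0.206] shift [ 0.003  -0.0003  0.0013] turn [-0.0003  0.0018  0.0018] rows 1.0
mouth [ 0.5585 -0.136   0.1092] dist 0.0814 off axis [-0.0027  0.0002 -0.0018] angle 0.103
side 350 z range [0.0356 0.0729 0.1181]
  z 0.05 109 axis xy mm [3.7 0. ]
  z 0.075 77 axis xy mm [4.2 0. ]
  z 0.095 74 axis xy mm [ 3.9 -0.7]
top 203 z range [0.0354 0.0772 0.1184]
  z 0.05 52 axis xy mm [ 2.5 -1. ]
  z 0.075 52 axis xy mm [ 2.6 -1.2]
  z 0.095 51 axis xy mm [ 2.5 -1.4]
```

View pics/bk.png

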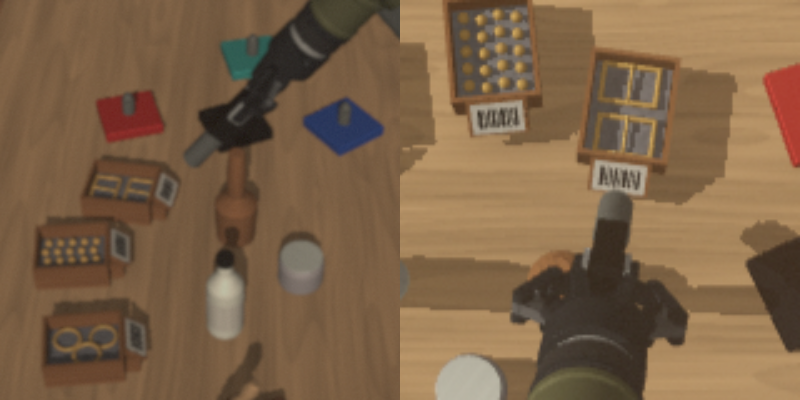

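The reader looks at the buckle label, which sits at (620,178) in the right panel. The maul is upright and clear. I correct 3 mm and hold.

>>> {"name": "carry_out", "arguments": {
  "targets": [
    [0,0.003,0,0.001,0,0,0],
    [0,0.003,0,0.001,0,0,0],
    [0,0.003,0,0.001,0,0,0],
    [0,0.003,0,0.001,0,0,0],
    [0,0.003,0,0.001,0,0,0],
    [0,0.003,0,0.001,0,0,0],
    [0,0.003,0,0.001,0,0,0],
    [0,0.003,0,0.001,0,0,0],
    [0,0.003,0,0.001,0,0,0],
    [0,0.003,0,0.001,0,0,0],
    [0,0.003,0,0.001,0,0,0],
    [0,0.003,0,0.001,0,0,0],
    [0,0.003,0,0.001,0,0,0],
    [0,0.003,0,0.001,0,0,0],
    [0,0.003,0,0.001,0,0,0],
    [0,0.003,0,0.001,0,0,0],
    [0,0.003,0,0.001,0,0,0],
    [0,0.003,0,0.001,0,0,0]
  ]
}}

```text
time_s: 12.95
ee_pos: [0.4913, -0.1273, 0.2038]
eef_rot: [0.17, 2.531, -0.054]
ft_force: [-0.6, 0.2, -2.2]
finger_gap: 0.0254
finger_force: 60.6
```

```bash
python3 -c "
from hood import *
T['bab']=(np.array(T['buck'][0])+[0,0,.16],T['buck'][1])
fromstate('buck','bab','dockup'); check(BK,-7.7)
"
```

```text
t 12.95 tcp [ 0.4913 -0.1273  0.2038] F [-0.6  0.2 -2.2] gap 0.0254 ff 60.6 q [-0.32 -0.3  -0.93  0.35  0.11 -0.16]
buck world [ 0.493 -0.127  0.206] shift [-0.0026  0.0001 -0.0008] turn [-0.0005 -0.0015  0.0005] rows 1.0
bab world [ 0.493 -0.127  0.366] shift [-0.0936  0.     -0.1324] turn [-0.0005 -0.0015  0.0005] rows 4.0
dockup world [ 0.499 -0.335  0.299] shift [-0.083  -0.2046 -0.0576] turn [0.1206 0.5843 0.3794] rows 6.0
mouth [ 0.5549 -0.1359  0.1041] dist 0.0791 off axis [ 0.0024 -0.0001  0.0016] angle 0.106
```

>>> {"name": "carry_out", "arguments": {
  "targets": [
    [0,-0.023,0,-0.033,0,0,0],
    [0,-0.047,0,-0.066,0,0,0],
    [0,-0.07,0,-0.1,0,0,0],
    [0,-0.094,0,-0.132,0,0,0],
    [0,-0.094,0,-0.132,0,0,0],
    [0,-0.083,-0.205,-0.058,0.12,0.584,0.379],
    [0,-0.083,-0.205,-0.058,0.12,0.584,0.379],
    [0,-0.083,-0.205,-0.058,0.12,0.584,0.379],
    [0,-0.083,-0.205,-0.058,0.12,0.584,0.379],
    [0,-0.083,-0.205,-0.058,0.12,0.584,0.379],
    [0,-0.083,-0.205,-0.058,0.12,0.584,0.379],
    [0,-0.083,-0.205,-0.058,0.12,0.584,0.379],
    [0,-0.083,-0.205,-0.058,0.12,0.584,0.379],
    [0,-0.083,-0.205,-0.058,0.12,0.584,0.379],
    [0,-0.083,-0.205,-0.058,0.12,0.584,0.379]
  ]
}}

```text
time_s: 14.2
ee_pos: [0.4987, -0.3343, 0.3001]
eef_rot: [0.811, 3.018, -0.006]
ft_force: [0.2, -0.0, -1.4]
finger_gap: 0.0259
finger_force: 60.7
```

```bash
python3 -c "
from hood import *
hood('dk'); fromstate('dockup','docknear')
check(DK,0)
# spigot circle fit by depth, both views
for n,b in(('top',(380,220,450,290)),('side',(300,180,380,230))):
    C=cloud(n,np.load(n+'0.npy')); q=C[b[1]:b[3],b[0]:b[2]].reshape(-1,3); q=q[(q[:,2]>.028)&(q[:,2]<.048)&(np.hypot(q[:,0]-.497,q[:,1]+.333)<.03)]
    from scipy.optimize import least_squares
    o=np.array(camera_info(n)['cam_to_world'])[:2,3]; d=o-q[:,:2].mean(0); d/=np.linalg.norm(d)
    r=least_squares(lambda c:np.hypot(q[:,0]-c[0],q[:,1]-c[1])-.011,q[:,:2].mean(0)-d*.008,loss='soft_l1',f_scale=.002); print(n,len(q),r.x.round(4))
"
```

```text
side 333 z range [0.0355 0.0729 0.1186]
  z 0.05 92 axis xy mm [ 4.1 -1.2]
  z 0.075 72 axis xy mm [ 3.6 -0.9]
  z 0.095 72 axis xy mm [ 4.1 -1.6]
top 142 z range [0.036  0.0761 0.1151]
  z 0.05 37 axis xy mm [ 2.  -0.6]
  z 0.075 38 axis xy mm [ 1.9 -0.7]
  z 0.095 33 axis xy mm [ 1.8 -1. ]
t 14.3 tcp [ 0.4986 -0.3342  0.3008] F [-1.   1.1 -1. ] gap 0.0253 ff 60.7 q [-0.59  0.28  0.07  1.34  0.   -0.07]
dockup world [ 0.499 -0.335  0.299] shift [-0.0006 -0.0002  0.0022] turn [0.0005 0.0037 0.0017] rows 1.0
docknear world [ 0.499 -0.335  0.194] shift [ 0.0012 -0.0003  0.1072] turn [0.0005 0.0037 0.0017] rows 3.0
mouth [ 0.4969 -0.3332  0.1822] dist 0.1622 off axis [-0.0005 -0.0001 -0.    ] angle 0.695
top 20 [ 0.4985 -0.3359]
side 40 [ 0.4956 -0.3338]
```

Comparing hood and spigot within each camera gives agreement under 1 mm. Descending.

>>> {"name": "carry_out", "arguments": {
  "targets": [
    [0,0,0,0.035,0,0.003,0],
    [0,0,0,0.07,0,0.003,0],
    [0,0.001,0,0.1,0,0.003,0],
    [0,0.001,0,0.11,0,0.003,0],
    [0,0.001,0,0.115,0,0.003,0],
    [0,0.001,0,0.12,0,0.003,0],
    [0,0.001,0,0.125,0,0.003,0],
    [0,0.001,0,0.13,0,0.003,0],
    [0,0.001,0,0.13,0,0.003,0]
  ]
}}

```text
time_s: 15.05
ee_pos: [0.4999, -0.3356, 0.1692]
eef_rot: [0.814, 3.023, -0.004]
ft_force: [-0.3, 0.4, -1.1]
finger_gap: 0.0253
finger_force: 60.7
```

```bash
python3 -c "
from hood import *
fromstate('dock'); check(DK,0)
print(state()['torque'].round(2))"
```

```text
t 15.05 tcp [ 0.4999 -0.3356  0.1692] F [-0.3  0.4 -1.1] gap 0.0253 ff 60.7 q [-0.59  0.34 -0.16  1.06  0.   -0.07]
dock world [ 0.499 -0.335  0.139] shift [0.0015 0.0004 0.0307] turn [ 0.0004 -0.0018  0.0006] rows 1.0
mouth [ 0.4976 -0.3343  0.0507] dist 0.0307 off axis [-0.0006  0.0007  0.    ] angle 0.699
[ 0.    0.01 -0.03]
```

>>> {"name": "carry_out", "arguments": {
  "targets": [
    [0,0.0005,0,0.006,0,0,0],
    [0,0.001,0,0.012,0,0,0],
    [0,0.001,0,0.018,0,0,0],
    [0,0.001,0,0.023,0,0,0],
    [0,0.001,0,0.027,0,0,0],
    [0,0.001,0,0.027,0,0,0],
    [0,0.001,0,0.027,0,0,0]
  ]
}}

```text
time_s: 15.63
ee_pos: [0.4987, -0.335, 0.1415]
eef_rot: [0.814, 3.024, -0.003]
ft_force: [-0.9, 0.1, -1.8]
finger_gap: 0.0255
finger_force: 60.7
```

```bash
python3 -c "
from hood import *
fromstate('dock'); check(DK,0)"
```

```text
t 15.63 tcp [ 0.4987 -0.335   0.1415] F [-0.9  0.1 -1.8] gap 0.0255 ff 60.7 q [-0.59  0.36 -0.2   1.01  0.   -0.07]
dock world [ 0.499 -0.335  0.139] shift [-0.0001  0.0004  0.0029] turn [ 0.0005 -0.0034  0.0005] rows 1.0
mouth [ 0.4963 -0.3335  0.0229] dist 0.0029 off axis [ 0.0007  0.     -0.    ] angle 0.701
```

No lateral force yet and about 3 mm left. I press gently until contact.

>>> {"name": "carry_out", "arguments": {
  "targets": [
    [0,0,0,0.0015,0,0,0],
    [0,0,0,0.003,0,0,0],
    [0,0,0,0.004,0,0,0],
    [0,0,0,0.004,0,0,0],
    [0,0,0,0.004,0,0,0],
    [0,0,0,0.004,0,0,0]
  ]
}}

```text
time_s: 16.13
ee_pos: [0.4996, -0.3356, 0.1396]
eef_rot: [0.814, 3.021, -0.005]
ft_force: [-1.9, 2.0, 7.9]
finger_gap: 0.0254
finger_force: 62.1
```

>>> {"name": "carry_out", "arguments": {
  "targets": [
    [0,0,0,0.001,0,0,0],
    [0,0,0,0.001,0,0,0],
    [0,0,0,0.001,0,0,0],
    [0,0,0,0.001,0,0,0]
  ]
}}

```text
time_s: 16.47
ee_pos: [0.5001, -0.336, 0.1395]
eef_rot: [0.813, 3.02, -0.006]
ft_force: [-3.0, 0.2, 11.0]
finger_gap: 0.0257
finger_force: 62.6
```

```bash
python3 -c "
from hood import *
fromstate('dock'); check(DK,0)
hood('seat')
a=cv2.imread('pics/seat_side.png')[100:260,260:420];b=cv2.imread('pics/seat_top.png')[180:340,340:500]
cv2.imwrite('pics/seat.png',np.hstack([cv2.resize(a,(400,400)),cv2.resize(b,(400,400))]))"
```

```text
t 16.47 tcp [ 0.5001 -0.336   0.1395] F [-3.   0.2 11. ] gap 0.0257 ff 62.6 q [-0.59  0.36 -0.2   1.    0.   -0.07]
dock world [ 0.499 -0.335  0.139] shift [0.0015 0.0007 0.001 ] turn [-0.0001  0.0011  0.0006] rows 1.0
mouth [ 0.4981 -0.3349  0.021 ] dist 0.001 off axis [-0.0011  0.0014 -0.    ] angle 0.697
side 448 z range [0.0373 0.1046 0.1259]
  z 0.05 73 axis xy mm [ 5.7 -1. ]
  z 0.075 60 axis xy mm [ 5.1 -0.8]
  z 0.095 69 axis xy mm [ 4.  -0.3]
top 343 z range [0.0372 0.1178 0.1234]
  z 0.05 22 axis xy mm [ 2.9 -0.7]
  z 0.075 22 axis xy mm [ 2.8 -0.4]
  z 0.095 29 axis xy mm [ 3.1 -1. ]
```

View pics/seat.png

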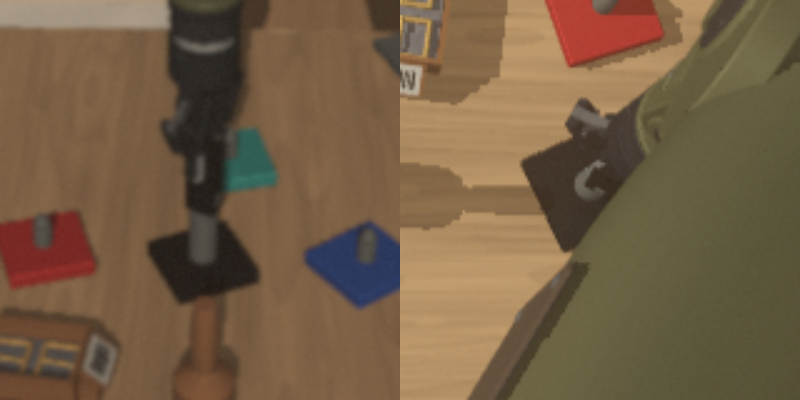

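The reader stands hood-down on the black dock's base, with the hood foot at (203,255) in the left panel. Releasing, then retreating straight up.

>>> {"name": "carry_out", "arguments": {
  "targets": [
    [0.6,0,0,0,0,0,0],
    [0.6,0,0,0,0,0,0],
    [0.6,0,0,0,0,0,0],
    [0.6,0,0,0,0,0,0],
    [0.6,0,0,0,0,0,0],
    [0.6,0,0,0,0,0,0],
    [0.6,0,0,-0.02,0,0,0],
    [0.6,0,0,-0.04,0,0,0],
    [0.6,0,0,-0.07,0,0,0],
    [0.6,0,0,-0.11,0,0,0],
    [0.6,0,0,-0.15,0,0,0],
    [0.6,0,0,-0.2,0,0,0],
    [0.6,0,0,-0.2,0,0,0],
    [0.6,0,0,-0.2,0,0,0]
  ]
}}

```text
time_s: 17.73
ee_pos: [0.4987, -0.3352, 0.3411]
eef_rot: [0.812, 3.017, -0.007]
ft_force: [-0.1, 0.8, -0.9]
finger_gap: 0.051
finger_force: 0.0
```

```bash
python3 -c "
from hood import *
fromstate()
for n in('side','top'):
    p,D=camera(n); C=cloud(n,D); m=(D>0)&(np.hypot(C[...,0]-.497,C[...,1]+.334)<.04)&(C[...,2]>.03)&(C[...,2]<.22)
    Q=C[m]; print(n,m.sum(),'ztop',np.percentile(Q[:,2],98).round(4))
    for lo,hi in((.03,.06),(.06,.085),(.1,.14),(.14,.175),(.174,.19)):
        q=Q[(Q[:,2]>lo)&(Q[:,2]<hi)]; 
        if len(q): print('  ',lo,len(q),q.mean(0).round(4))"
```

```text
t 17.73 tcp [ 0.4987 -0.3352  0.3411] F [-0.1  0.8 -0.9] gap 0.051 ff 0.0 q [-0.59  0.28  0.16  1.43  0.   -0.07]
side 652 ztop 0.1822
   0.03 85 [ 0.4958 -0.3223  0.0453]
   0.06 78 [ 0.4959 -0.3226  0.0724]
   0.1 176 [ 0.4964 -0.3237  0.1205]
   0.14 163 [ 0.4963 -0.3242  0.1582]
   0.174 102 [ 0.4965 -0.3317  0.1794]
top 440 ztop 0.1833
   0.03 35 [ 0.4928 -0.3253  0.0453]
   0.06 22 [ 0.4937 -0.324   0.0702]
   0.1 69 [ 0.4926 -0.3253  0.1196]
   0.14 77 [ 0.4924 -0.3255  0.1575]
   0.174 215 [ 0.4981 -0.3351  0.1805]
```

The reader's top sits at z≈0.180 (0.020 + 0.160). It is upright, released and clear of the gripper.

```bash
python3 -c "
from rig import close_job
print(close_job())"
```

```text
the job is handed in; nothing more can be done
None
```

I aimed the reader at the ring-tray label and then the buckle-tray label, holding it still over a second at each, then pushed it fully home on the black dock, released it and handed the job in at about 18 s; the verdict isn't shown to me.

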